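# Feed a bearing block through the parts chute flap

## Task

With the fingertips only, slide the bearing block along the feed table of the parts chute and push it in through the hanging flap, until it drops down the slide into the tray behind. Then draw the fingers back out so that the flap swings fully shut. Push the block, never pinch or lift it, and leave the things lying around the chute where they are.

Things in the scene. Friction and masses are not known exactly. Their poses are not given: they have to be found in the camera images.
- chute: Parts chute, grey painted steel, fixed on the bench, 456 mm long. Origin on the bench top under the flap's hinge line; +x is the feed direction (feed table to tray), y across, z up. All x, y, z in the entries below are in this frame. In order: feed table, funnel guides, two cheeks with the flap, sill, slide, tray.
- feed_table (a point): middle of the level steel feed table (chute x -109, z 70 mm). Table: x -200 to -18, y +-95 mm; 5 mm lips along its long sides, none at the rear. At the front two 25 mm high guides narrow like a funnel from y +-91 at x -62 to y +-72 mm at x -16.
- hinge_line (a point): middle of the flap's hinge line (chute x 0, z 130 mm). Cheeks either side, inner faces y +-71 mm, from x -18 on; tops at z 138 mm as far as x 42, 100 mm as far as x 116. Nothing joins the cheeks over the top, not even a hinge rod (only stub pins): fingers may move along between them from above.
- flap (a joint): Gravity flap: 0 = hanging shut, up to 1.45 rad as its lower edge swings to chute +x (inwards) and up; never outwards. 60 g; falls shut by itself within a second when nothing is under it. The block, pushed from behind, lifts it.
- flap_edge (a point): middle of the flap's lower edge, 3 mm over the sill when shut. Flap: steel panel 132 mm wide, 30 to 57 mm below the hinge line, hung on two 9 mm arms at y +-61 mm. Above the panel between the arms it is open (112 mm wide), so upright fingers behind the block can go on till their front is about 25 mm past the hinge line, the flap swung up before them.
- sill_edge (a point): middle of the level sill's far edge (chute x 38, z 70 mm). There a slippery slide begins, going down at 42 degrees into the tray; the block slides down by itself once its middle is past this edge.
- tray_centre (a point): middle of the open tray's floor (chute x 178, z 6 mm); tray x 110 to 253, y +-71 mm, walls 55 mm high
- bearing_block: Flat dark steel bearing block, 66 mm (its x) by 60 mm (its y) by 22 mm high, with a 26 mm bore in the middle and four small bolt holes, about 0.35 kg, lying loose on the feed table, off the middle line and somewhat askew. Origin: centre of its underside, z up. It slides under a push of 1 to 4 N; pushed over the sill from behind, it lifts the flap itself.
- whetstone: bystander: dark broken whetstone, 35 x 58 x 23 mm, on the bench beside the chute; origin under its centre
- screwdriver: bystander: small black-handled screwdriver, 150 mm long, on the bench beside the chute; origin under its centre
- awl: bystander: awl with brown handle, 152 mm long, on the bench beside the tray; origin under its centre
Not all that is in view belongs to the job. Of the things like the bearing_block, leave any that is turquoise; of the rest the smaller one is meant.

How it is judged:
By the outcome, as a careful person would: the job done as asked, in the order asked, and still so for the second after the job is handed in, with the robot touching nothing.
It also fails if it takes over 45 s, if anything falls off the work surface, if the arm or the gripper's body presses on something with over 40 N, if the wrist force passes 120 N, or if a joint passes its speed limit or range.

## Robot

A 6-joint arm with a two-finger parallel gripper is mounted at the origin on a cart in front of the work surface, level with it; the furniture and walls round the work are solid. World frame = base frame: x ahead of the robot, y to its left, z up, the work surface at z = 0. Lengths are in m, angles in rad, forces in N, time in s.
With the tool pointing down it reaches from about 0.375 to 0.9 m from the base axis. Payload 3.1 kg.
Tool frame: the origin (TCP) lies midway between the tips of the shut fingers; the grasp point (between the pads) lies 19 mm behind it; x points along the fingers, z is the direction in which the jaws open and shut, and the axes are right-handed (so a half turn about x gives the same grasp; the last joint's range is limited). The gripper opens to 85 mm and grips with 20 to 120 N. Pads are 22 mm wide; open, the fingers measure 114 mm over their backs; the gripper's body (76 mm by 85 mm) begins 54 mm behind the grasp point. The pads swing forward as they close: fully open they stand 13 mm farther back than shut.
Start: joints at [1.024, 0.527, 1.433, -0, 1.181, -0.178], TCP at [0.225, 0.583, 0.231] pointing down, gripper open.
Joint ranges: [-3.08, 3.08], [-0.75, 2.2], [0.22, 2.44], [-1.43, 4.57], [0, 2.65], [-2.85, 2.85]. Speed limits (rad/s): [2.79, 2.79, 3.14, 3.14, 3.14, 3.14].

## Interface

Orientations are given as a unit quaternion [x, y, z, w].
In Python, from station import telemetry, optics, manip gives the robot as it stands.
- The arm moves only by the tool step_arm, never from a script. Its argument "commands" is a list of rows, each a list of 4 numbers: the shift along the tool's x, y, z in m, then the turn about the tool's x in rad. A call has 1 to 8 rows; each row is the pose to reach, as a shift and turn from the pose measured when the call began, along the tool's axes at that moment; what a row does not reach only later rows make up. A row lasts 1/12 s, in which the tool goes at most 41.7 mm and 7.16 degrees, less where a joint would pass 70% of its speed; a pose out of reach is approached as far as the arm can. A call with a gripper value outside its range is refused whole. "jaw" is the finger opening in m, from 0 to 0.0854, set as the call begins (left out, the last holds). The fingers move at their own pace and stop on an object; "grip_force" is the grip in N (left out, the last holds). Time passes only in rows, so rows that repeat a pose let the fingers close. It gives the time, the measured TCP pose, the force and the opening at its end, in the units of the state.
- telemetry.sense(): the state, without advancing time (a new reading comes with each control period).
- optics.snapshot(name): name is "scene" or "top"; returns the picture (384x512x3 uint8, red, green, blue); there is no depth.
- optics.camera_params(name): a dict with "mtx" (3x3 intrinsics, pixels), "k1" (the pictures are not rectified: a ray, as slopes to the right and down, at radius r is drawn at 1 + k1 r^2 times it, then the intrinsics apply), "origin" and "attitude" of the camera in the world. Camera axes: x right, y down, z forward; pixel columns grow to the right and rows downward; lengths in m; the calibration is good to about 2 mm. A picture is of the moment at which its call begins. camera_params takes no time and is no camera call.
- manip.sign_off(): hands the job in, once; it reports no verdict.
The state is a dict: "t": time; "q": joint angles; "qd": joint speeds; "tau": joint torques, N m; "tcp_pos": TCP position; "tool_rot": TCP orientation; "force": force on the tool from outside, world axes, zero at the start; "ft_torque": the same for the moment, N m; "finger_gap": opening from 0.0 (shut) to 1.0 (fully open).
Only numpy, scipy, OpenCV 4.12 (cv2) and the standard library are available. Lean on these libraries where they do the work, as an engineer would, in place of code of your own. Each camera call takes 0.05 s, during which the arm holds its last target.

## Working session

There is one attempt and no reset: what is moved stays moved. The work goes in short steps, Python scripts to look and compute and a tool call to move; the robot and the scene stay as the last step left them, time stands still between calls to the robot, and variables do not carry over. Pictures are saved under pics/ and viewed, and the job is handed in when it is done.

Besides the shell and the picture viewer there is one more tool, called after "Request:" by a JSON object that holds its "method" and its "body", one argument or row to a line. step_arm: Moves the arm, as the interface text tells. Its arguments: {"type":"object","properties":{"commands":{"type":"array","items":{"type":"array","items":{"type":"number"}}},"jaw":{"type":"number"},"grip_force":{"type":"number"}},"required":["commands"]}

```bash
mkdir -p pics; ls
python3 - <<'E'
from station import telemetry, optics, manip
import cv2
for n in("scene","top"):
    im=optics.snapshot(n); cv2.imwrite(f"pics/{n}0.png",im[:,:,::-1]); print(n,optics.camera_params(n))
s=telemetry.sense(); print(s)
E
```

```text
pics
scene {'mtx': array([[356.07339039,   0.        , 252.87791051],
       [  0.        , 356.07339039, 192.20631872],
       [  0.        ,   0.        ,   1.        ]]), 'k1': -0.017851994836170643, 'origin': array([-0.06287548, -0.38833455,  0.62173433]), 'attitude': array([ 0.79159945, -0.4003824 ,  0.21599388, -0.40793491])}
top {'mtx': array([[389.0865844 ,   0.        , 259.0220917 ],
       [  0.        , 389.0865844 , 192.37844698],
       [  0.        ,   0.        ,   1.        ]]), 'k1': -0.07907683524109071, 'origin': array([0.41579215, 0.07543995, 1.00228719]), 'attitude': array([-0.69905434,  0.71054319, -0.06583757,  0.04600879])}
{'t': 0.1, 'q': array([ 1.02451291e+00,  5.28380891e-01,  1.43379473e+00, -9.50946713e-07,
        1.18139983e+00, -1.78488037e-01]), 'qd': array([ 0.00069576, -0.00279508, -0.00354075, -0.00088811, -0.00087132,
       -0.0020536 ]), 'tau': array([ 7.01906247e-04, -4.43301415e+01, -1.78587055e+01, -1.69516420e-04,
        3.91628229e-03,  3.22662140e-05]), 'tcp_pos': array([0.22434493, 0.5826467 , 0.23042021]), 'tool_rot': array([-0.40042572,  0.58363942,  0.3998496 ,  0.58236121]), 'force': array([0.28702406, 0.30926093, 0.73204864]), 'ft_torque': array([-0.01301594, -0.0221764 ,  0.01028109]), 'finger_gap': 0.9987544166197612}
```

View pics/scene0.png

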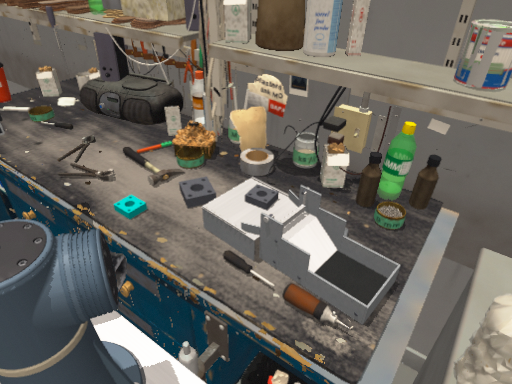

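View pics/top0.png

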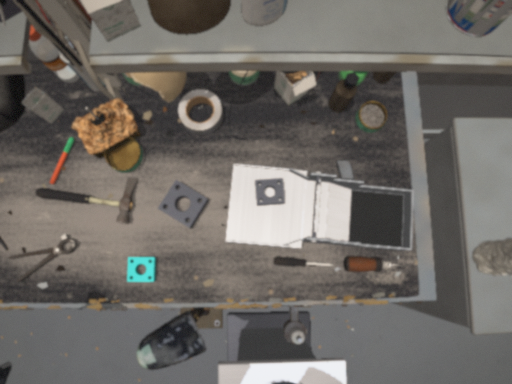

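```bash
cat > h.py <<'E'
import numpy as np, cv2
from scipy.spatial.transform import Rotation as R
from station import telemetry, optics, manip
def ray(n,uv):
    p=optics.camera_params(n);K=p['mtx'];D=np.array([p['k1'],0,0,0,0.])
    x=cv2.undistortPoints(np.array(uv,float).reshape(-1,1,2),K,D).reshape(-1,2)
    d=R.from_quat(p['attitude']).apply(np.c_[x,np.ones(len(x))]); return p['origin'],d
def onz(n,uv,z):
    o,d=ray(n,uv); return o+d*((z-o[2])/d[:,2])[:,None]
def proj(n,P):
    p=optics.camera_params(n);r=R.from_quat(p['attitude'])
    c=r.inv().apply(np.atleast_2d(P)-p['origin'])
    return cv2.projectPoints(c,np.zeros(3),np.zeros(3),p['mtx'],np.array([p['k1'],0,0,0,0.]))[0].reshape(-1,2)
E
python3 - <<'E'
from h import *
im=cv2.imread('pics/top0.png'); c=im[150:280,215:425]; cv2.imwrite('pics/top0c.png',cv2.resize(c,None,fx=3.8,fy=3.8,interpolation=cv2.INTER_CUBIC))
im=cv2.imread('pics/scene0.png'); c=im[170:330,195:405]; cv2.imwrite('pics/scene0c.png',cv2.resize(c,None,fx=3.6,fy=3.6,interpolation=cv2.INTER_CUBIC))
print(onz('top',[[270,191],[184,203],[141,269],[310,210]],.09))
E
```

```text
[[ 0.56424157  0.02223939  0.09      ]
 [ 0.53841849  0.22597621  0.09      ]
 [ 0.38608019  0.32419857  0.09      ]
 [ 0.51729071 -0.07165914  0.09      ]]
```

Run:
```python
from h import *
s=telemetry.sense(); print(R.from_quat(s['tool_rot']).as_matrix().round(3))
```

```text
[[-0.001 -0.933  0.36 ]
 [-0.002  0.36   0.933]
 [-1.     0.    -0.002]]
```

View pics/top0c.png

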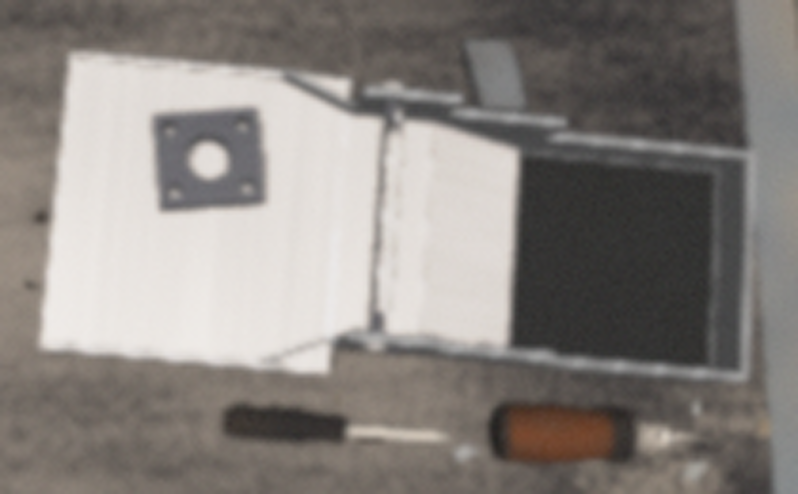

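View pics/scene0c.png

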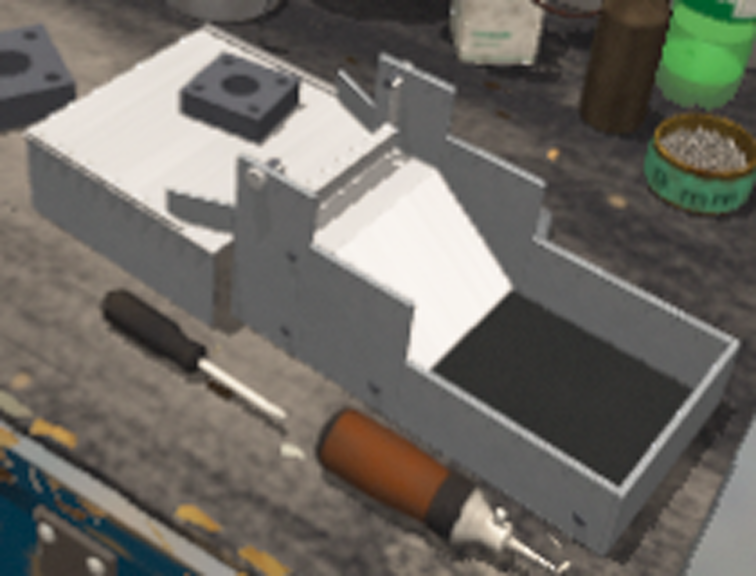

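```bash
cat > fit.py <<'E'
from h import *
def t(c): return (np.array(c,float)+.5)/3.8-.5+np.array([215,150])
def s(c): return (np.array(c,float)+.5)/3.6-.5+np.array([195,170])
# chute model pts (x,y,z), crop pixel
T=[((-200,95,75),(70,52)),((-200,-95,75),(40,349)),((256,74,55),(751,150)),((256,-74,55),(746,379)),((-18,-95,75),(330,373)),((-18,95,75),(352,80))]
S=[((-200,-95,75),(28,137)),((-200,95,75),(208,27)),((256,74,55),(738,346)),((256,-74,55),(618,490)),((-18,-74,138),(240,158)),((42,-74,138),(320,190)),((-18,74,138),(380,56)),((42,74,138),(452,92))]
def fit(n,L,f):
    out=[];m=[]
    for p,c in L: out.append(onz(n,[f(c)],p[2]/1e3)[0,:2]);m.append(np.array(p[:2])/1e3)
    return np.array(m),np.array(out)
def rigid(m,w):
    a=m-m.mean(0);b=w-w.mean(0);th=np.arctan2((a[:,0]*b[:,1]-a[:,1]*b[:,0]).sum(),(a*b).sum())
    Rm=np.array([[np.cos(th),-np.sin(th)],[np.sin(th),np.cos(th)]]);o=w.mean(0)-Rm@m.mean(0)
    return th,Rm,o
if __name__=="__main__":
    A=fit('top',T,t);B=fit('scene',S,s)
    for m,w in(A,B,(np.r_[A[0],B[0]],np.r_[A[1],B[1]])):
        th,Rm,o=rigid(m,w);print(th,o,'\n',((w-o)@Rm-m).round(4)*1e3)
    for n,f,px in(('top',t,[(155,116),(258,109),(267,202),(161,211),(209,160)]),('scene',s,[(183,92),(226,53),(299,93),(262,128),(240,84)])):
        w=onz(n,[f(c) for c in px],.092); print(n,(((w[:,:2]-o)@Rm)*1e3).round(1))
E
python3 fit.py
```

```text
-1.6753800430781391 [ 0.5208796  -0.07853682] 
 [[ 0.4  0.2]
 [ 0.  -0. ]
 [-0.7  2. ]
 [ 0.  -1.5]
 [-0.4  0.8]
 [ 0.7 -1.4]]
-1.6727442740315805 [ 0.51942913 -0.07655907] 
 [[ 8.8 -1.7]
 [ 5.7  0.2]
 [-0.8 -2.6]
 [-5.7  0.7]
 [ 0.9 -1.4]
 [-4.9  7.6]
 [-1.7 -0.2]
 [-2.4 -2.6]]
-1.67414103996252 [ 0.52005995 -0.07740761] 
 [[ 1.5  1.4]
 [ 0.9  1.1]
 [ 0.4  2.6]
 [ 1.  -0.9]
 [ 0.5  1.7]
 [ 1.9 -0.4]
 [ 8.1 -2.7]
 [ 4.8 -0.8]
 [-1.7 -2.9]
 [-6.4  0.3]
 [ 0.3 -2.1]
 [-5.5  7. ]
 [-2.6 -1. ]
 [-3.3 -3.3]]
top [[-140.5   56.3]
 [ -76.4   66.6]
 [ -66.3    8.3]
 [-131.6   -3.1]
 [-104.5   31.5]]
scene [[-133.4   -1.8]
 [-144.    56.7]
 [ -72.2   53.7]
 [ -65.     4. ]
 [-110.2   33.4]]
```

Candidates: dark plate on the feed table (top 270,191), a larger dark plate on the bench (184,203), and a turquoise one (141,269). By the description I want the small one on the table. The crop confirms this: its sides measure about 65 x 60 mm at the right height. The chute fit from the top view has residuals of 2 mm or less.

```bash
cat > nav.py <<'E'
from h import *
TH=-1.6754;O=np.array([.5209,-.0785]);RM=np.array([[np.cos(TH),-np.sin(TH)],[np.sin(TH),np.cos(TH)]])
def c2w(p): return O+RM@(np.array(p)/1e3)
def w2c(p): return RM.T@(np.array(p)[:2]-O)*1e3
def now():
    s=telemetry.sense();M=R.from_quat(s['tool_rot']).as_matrix()
    a=np.arctan2(M[1,2],M[0,2])-(TH+np.pi/2); a=(a+np.pi)%(2*np.pi)-np.pi
    return s,M,a
def go(cx,cy,z,yaw):   # yaw deg of tool z rel chute y
    s,M,a=now(); d=np.r_[c2w((cx,cy)),z]-s['tcp_pos']
    print('shift',(M.T@d).round(4),'turn',round(a-np.radians(yaw),4))
def st():
    s,M,a=now();print('t',round(s['t'],2),'chute xy',w2c(s['tcp_pos']).round(1),'z',s['tcp_pos'][2].round(4),'yaw',np.degrees(a).round(2),'F',s['force'].round(2),'Fchute',(RM.T@s['force'][:2]).round(2),'gap',s['finger_gap'])
E
python3 - <<'E'
from nav import *
im=optics.snapshot('top');hsv=cv2.cvtColor(im,cv2.COLOR_RGB2GRAY)
m=np.zeros_like(hsv);m[170:215,245:300]=(hsv[170:215,245:300]<135)*255
c=max(cv2.findContours(m,cv2.RETR_EXTERNAL,cv2.CHAIN_APPROX_NONE)[0],key=cv2.contourArea).reshape(-1,2)
w=onz('top',c,.092)[:,:2];l=np.array([w2c(x) for x in w]).astype(np.float32)
print(cv2.minAreaRect(l)); st()
b=np.radians(9.3); p=np.array([-104,31])-62*np.array([np.cos(b),np.sin(b)]);print(p); go(p[0],p[1],.23,9.3)
E
```

```text
((-105.48670959472656, 31.084964752197266), (63.853275299072266, 58.9111213684082), 9.237404823303223)
t 0.15 chute xy [-626.7 -363.9] z 0.2305 yaw 74.92 F [ 0.26 -0.29 -0.05] Fchute [0.26 0.29] gap 0.9999239878611077
[-165.18505442   20.98056309]
shift [ 0.001  -0.4917 -0.3455] turn 1.1453
```

Request:
{"method": "step_arm", "body": {
  "commands": [
    [0, -0.25, -0.175, 0.6],
    [0, -0.25, -0.175, 0.6],
    [0, -0.25, -0.175, 0.6],
    [0, -0.25, -0.175, 0.6],
    [0, -0.25, -0.175, 0.6],
    [0, -0.25, -0.175, 0.6],
    [0, -0.25, -0.175, 0.6],
    [0, -0.25, -0.175, 0.6]
  ],
  "jaw": 0.02
}}

```text
t: 0.82
tcp_pos: [0.3973, 0.3255, 0.2307]
tool_rot: [-0.21, 0.676, 0.208, 0.675]
force: [-0.4, -0.2, 0.7]
finger_gap: 0.231
```

```bash
python3 -c "
from nav import *
st();go(-165.2,21,.23,9.24)"
```

```text
t 0.82 chute xy [-388.9 -165.1] z 0.2307 yaw 40.32 F [-0.36 -0.25  0.65] Fchute [ 0.28 -0.34] gap 0.23116795998196807
shift [ 0.0015 -0.291  -0.0029] turn 0.5425
```

Request:
{"method": "step_arm", "body": {
  "commands": [
    [0, -0.291, -0.003, 0.5425],
    [0, -0.291, -0.003, 0.5425],
    [0, -0.291, -0.003, 0.5425],
    [0, -0.291, -0.003, 0.5425],
    [0, -0.291, -0.003, 0.5425],
    [0, -0.291, -0.003, 0.5425],
    [0, -0.291, -0.003, 0.5425],
    [0, -0.291, -0.003, 0.5425]
  ]
}}

```text
t: 1.48
tcp_pos: [0.5639, 0.0774, 0.2316]
tool_rot: [-0.02, 0.705, 0.016, 0.709]
force: [-0.1, 0.6, 0.1]
finger_gap: 0.235
```

```bash
python3 -c "
from nav import *
st();go(-165.2,21,.1,9.24)
for n in('top','scene'): cv2.imwrite('pics/%s1.png'%n,optics.snapshot(n)[:,:,::-1])
a=cv2.imread('pics/top1.png')[120:290,200:420];b=cv2.imread('pics/scene1.png')[120:290,190:410]
cv2.imwrite('pics/c1.png',cv2.resize(np.hstack([a,b]),None,fx=1.8,fy=1.8,interpolation=cv2.INTER_CUBIC))"
```

```text
t 1.48 chute xy [-159.6   26.5] z 0.2316 yaw 8.91 F [-0.06  0.59  0.09] Fchute [-0.58 -0.12] gap 0.23475253376602925
shift [ 0.1315  0.0073 -0.0052] turn -0.0057
```

View pics/c1.png

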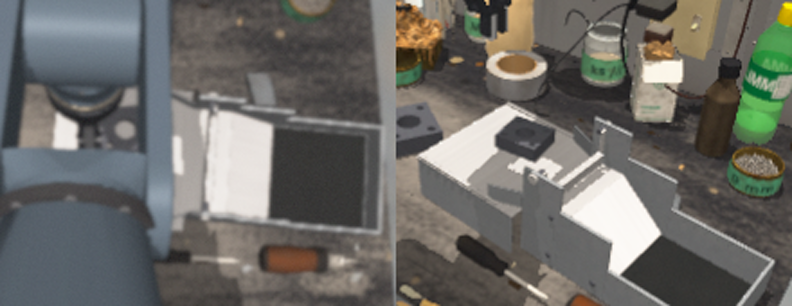

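The block (525,137 in the right half) is undisturbed and the fingers hang above and behind it. I'm descending now.

Request:
{"method": "step_arm", "body": {
  "commands": [
    [0.04, 0.007, -0.005, -0.006],
    [0.08, 0.007, -0.005, -0.006],
    [0.11, 0.007, -0.005, -0.006],
    [0.1315, 0.007, -0.005, -0.006],
    [0.1315, 0.007, -0.005, -0.006],
    [0.1315, 0.007, -0.005, -0.006]
  ]
}}

```text
t: 2.08
tcp_pos: [0.5525, 0.0895, 0.0987]
tool_rot: [-0.022, 0.708, 0.021, 0.705]
force: [-0.3, 0.6, 0.2]
finger_gap: 0.235
```

```bash
python3 -c "
from nav import *
for n in('top','scene'): cv2.imwrite('pics/%s2.png'%n,optics.snapshot(n)[:,:,::-1])
st();go(-165.2,21,.077,9.24)
a=cv2.imread('pics/top2.png')[140:260,200:360];b=cv2.imread('pics/scene2.png')[140:260,190:350]
cv2.imwrite('pics/c2.png',cv2.resize(np.hstack([a,b]),None,fx=2.5,fy=2.5,interpolation=cv2.INTER_CUBIC))"
```

```text
t 2.18 chute xy [-170.1   16.4] z 0.1009 yaw 9.44 F [-0.14 -0.51  0.6 ] Fchute [ 0.52 -0.09] gap 0.23187331522101773
shift [ 0.0239 -0.0055  0.0037] turn 0.0035
```

View pics/c2.png

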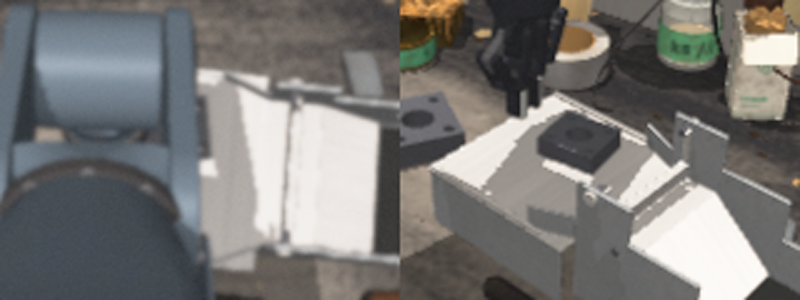

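The fingers (525,100) stand behind the block over the rear of the table. I'm lowering them to just above it.

Request:
{"method": "step_arm", "body": {
  "commands": [
    [0.008, -0.003, 0.004, 0],
    [0.016, -0.0055, 0.004, 0.003],
    [0.0235, -0.0055, 0.004, 0.003],
    [0.0235, -0.0055, 0.004, 0.003],
    [0.0235, -0.0055, 0.004, 0.003]
  ]
}}

```text
t: 2.6
tcp_pos: [0.5588, 0.0835, 0.0769]
tool_rot: [-0.021, 0.707, 0.019, 0.707]
force: [0.2, -0.2, -0.1]
finger_gap: 0.237
```

```bash
python3 -c "
from nav import *
for n in('top','scene'): cv2.imwrite('pics/%s3.png'%n,optics.snapshot(n)[:,:,::-1])
st();go(-150,24,.077,9.24)
b=cv2.imread('pics/scene3.png')[150:260,190:350]
cv2.imwrite('pics/c3.png',cv2.resize(np.hstack([b]),None,fx=5,fy=5,interpolation=cv2.INTER_CUBIC))"
```

```text
t 2.7 chute xy [-165.2   21.2] z 0.0774 yaw 9.25 F [ 0.05 -0.41 -0.64] Fchute [0.4  0.09] gap 0.23422992120336744
shift [ 0.0004 -0.0154  0.0003] turn 0.0002
```

View pics/c3.png

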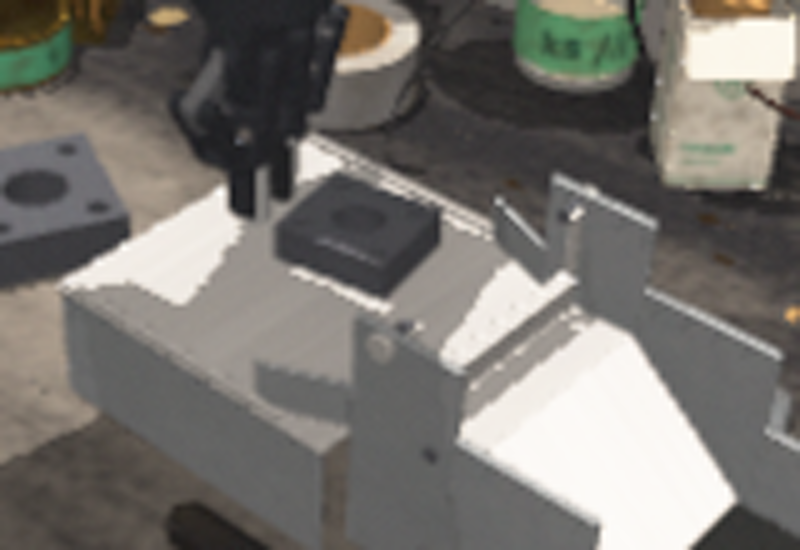

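Request:
{"method": "step_arm", "body": {
  "commands": [
    [0, -0.004, 0, 0],
    [0, -0.008, 0, 0],
    [0, -0.012, 0, 0],
    [0, -0.015, 0, 0],
    [0, -0.018, 0, 0],
    [0, -0.021, 0, 0],
    [0, -0.024, 0, 0],
    [0, -0.026, 0, 0]
  ]
}}

```text
t: 3.37
tcp_pos: [0.5608, 0.0575, 0.0776]
tool_rot: [-0.021, 0.706, 0.019, 0.707]
force: [0.0, 3.7, 1.7]
finger_gap: 0.231
```

```bash
python3 -c "
from nav import *
for n in('top','scene'): cv2.imwrite('pics/%s4.png'%n,optics.snapshot(n)[:,:,::-1])
st()
b=cv2.imread('pics/scene4.png')[150:260,190:350]
cv2.imwrite('pics/c4.png',cv2.resize(np.hstack([b]),None,fx=5,fy=5,interpolation=cv2.INTER_CUBIC))"
```

```text
t 3.47 chute xy [-139.1   25.6] z 0.0776 yaw 9.24 F [-0.34  1.19  1.01] Fchute [-1.15 -0.47] gap 0.2297068675316002
```

View pics/c4.png

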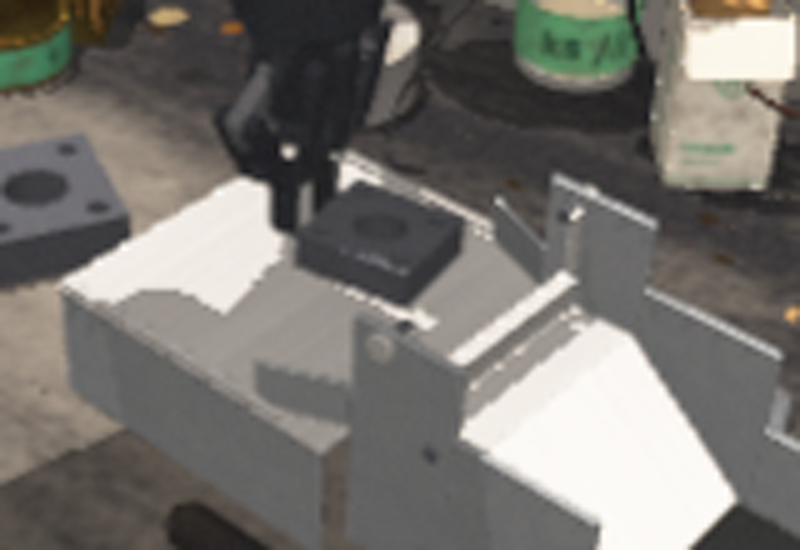

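```bash
cat > plan.py <<'E'
from nav import *
def plan(dyaw,step,n=8,z=.0775):
    s,M,a=now(); p=w2c(s['tcp_pos']);y=a
    for k in range(n):
        y+=np.radians(dyaw); p=p+step*np.array([np.cos(y),np.sin(y)])
        d=np.r_[c2w(p),z]-s['tcp_pos']; print((M.T@d).round(4).tolist(),round(a-y,3))
    print('end',p,np.degrees(y))
E
python3 -c "
from plan import *
plan(-19.2/8,5)"
```

```text
[0.0001, -0.005, -0.0002] 0.042
[0.0001, -0.01, -0.0006] 0.084
[0.0001, -0.0149, -0.0013] 0.126
[0.0001, -0.0199, -0.0021] 0.168
[0.0001, -0.0248, -0.0031] 0.209
[0.0001, -0.0296, -0.0044] 0.251
[0.0002, -0.0344, -0.0058] 0.293
[0.0002, -0.0391, -0.0075] 0.335
end [-99.31726477  24.47633671] -9.95647450251875
```

Request:
{"method": "step_arm", "body": {
  "commands": [
    [0, -0.005, 0, 0.042],
    [0, -0.01, -0.001, 0.084],
    [0, -0.015, -0.001, 0.126],
    [0, -0.02, -0.002, 0.168],
    [0, -0.025, -0.003, 0.21],
    [0, -0.03, -0.0045, 0.25],
    [0, -0.0345, -0.006, 0.293],
    [0, -0.039, -0.0075, 0.335]
  ]
}}

```text
t: 4.13
tcp_pos: [0.5559, 0.0175, 0.0775]
tool_rot: [0.098, 0.699, -0.1, 0.701]
force: [-0.0, 1.4, -0.1]
finger_gap: 0.237
```

```bash
python3 -c "
from plan import *
for n in('top','scene'): cv2.imwrite('pics/%s5.png'%n,optics.snapshot(n)[:,:,::-1])
st();plan(0,6)
b=cv2.imread('pics/scene5.png')[150:260,190:350]
cv2.imwrite('pics/c5.png',cv2.resize(np.hstack([b]),None,fx=5,fy=5,interpolation=cv2.INTER_CUBIC))"
```

```text
t 4.23 chute xy [-98.5  24.5] z 0.0775 yaw -9.96 F [-0.77  0.5   0.21] Fchute [-0.42 -0.82] gap 0.2340532449108875
[0.0, -0.006, -0.0] 0.0
[0.0001, -0.012, -0.0] 0.0
[0.0001, -0.018, -0.0] 0.0
[0.0001, -0.024, -0.0] 0.0
[0.0001, -0.03, -0.0] 0.0
[0.0001, -0.036, -0.0] 0.0
[0.0002, -0.042, -0.0] 0.0
[0.0002, -0.048, -0.0] 0.0
end [-51.25179832  16.15939023] -9.96114057798085
```

View pics/c5.png

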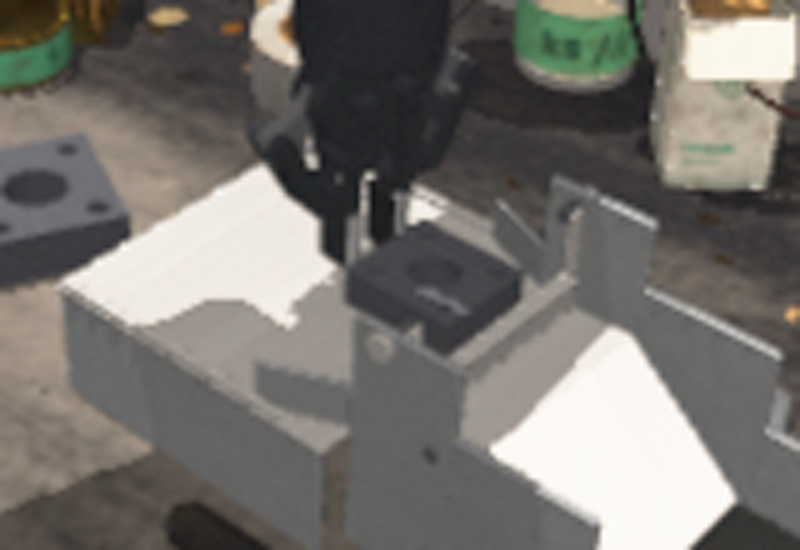

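```bash
python3 -c "
from plan import *
s,M,a=now();p=w2c(s['tcp_pos']);y=a
for dy in(-1.25,-1.25,-1.25,-1.25,-1,0,0,0):
    y+=np.radians(dy);p=p+6*np.array([np.cos(y),np.sin(y)]);d=np.r_[c2w(p),.0775]-s['tcp_pos'];print((M.T@d).round(4),round(a-y,3))
print(p)"
```

```text
[ 0.     -0.006  -0.0001] 0.022
[ 0.0001 -0.012  -0.0004] 0.044
[ 0.0001 -0.018  -0.0008] 0.065
[ 0.0001 -0.024  -0.0013] 0.087
[ 0.0001 -0.0299 -0.0019] 0.105
[ 0.0001 -0.0359 -0.0026] 0.105
[ 0.0002 -0.0419 -0.0032] 0.105
[ 0.0002 -0.0478 -0.0038] 0.105
[-52.08366578  12.43043193]
```

Request:
{"method": "step_arm", "body": {
  "commands": [
    [0, -0.006, 0, 0.022],
    [0, -0.012, -0.0005, 0.044],
    [0, -0.018, -0.001, 0.065],
    [0, -0.024, -0.0015, 0.087],
    [0, -0.03, -0.002, 0.105],
    [0, -0.036, -0.0025, 0.105],
    [0, -0.042, -0.003, 0.105],
    [0, -0.048, -0.004, 0.105]
  ]
}}

```text
t: 4.9
tcp_pos: [0.5381, -0.0287, 0.0776]
tool_rot: [0.133, 0.693, -0.136, 0.695]
force: [0.7, 1.6, -1.1]
finger_gap: 0.232
```

```bash
python3 -c "
from plan import *
for n in('top','scene'): cv2.imwrite('pics/%s6.png'%n,optics.snapshot(n)[:,:,::-1])
st();plan(1.9,5.5)
b=cv2.imread('pics/scene6.png')[140:260,200:360]
cv2.imwrite('pics/c6.png',cv2.resize(np.hstack([b]),None,fx=5,fy=5,interpolation=cv2.INTER_CUBIC))"
```

```text
t 5.0 chute xy [-50.7  11.6] z 0.0776 yaw -16.03 F [ 0.38 -0.16  0.06] Fchute [0.12 0.39] gap 0.23287674261688548
[0.0001, -0.0055, 0.0002] -0.033
[0.0001, -0.011, 0.0005] -0.066
[0.0002, -0.0165, 0.0011] -0.099
[0.0002, -0.0219, 0.0018] -0.133
[0.0002, -0.0273, 0.0027] -0.166
[0.0002, -0.0327, 0.0038] -0.199
[0.0003, -0.0381, 0.0051] -0.232
[0.0003, -0.0434, 0.0065] -0.265
end [-7.2258753   5.89109378] -0.826484190546282
```

View pics/c6.png

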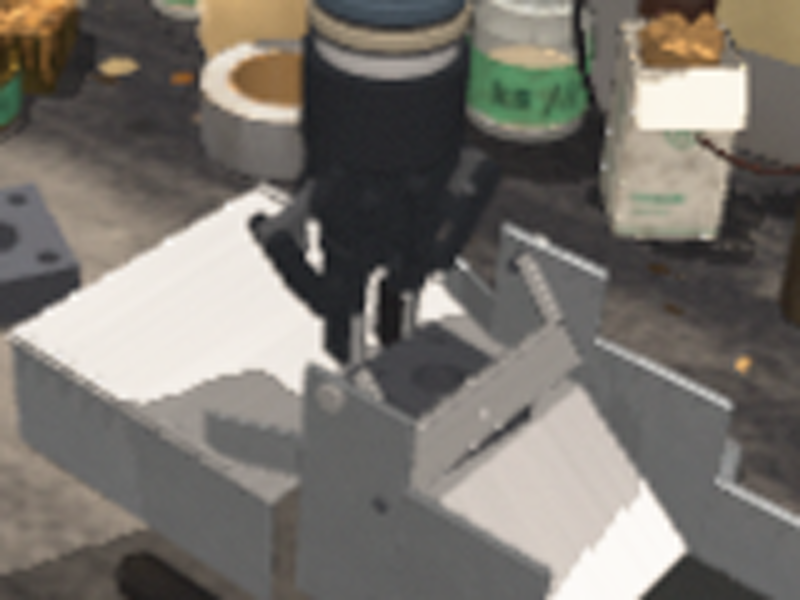

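The block is at the flap, which has begun to lift (500,400). Before going in between the arms I'm checking how wide the knuckles are.

```bash
python3 -c "
from nav import *
s,M,a=now();nrm=M[:,1]
for c in [(252,220),(265,235),(497,165),(480,230),(325,320),(420,310)]:
    o,d=ray('scene',[((c[0]+.5)/5-.5+200,(c[1]+.5)/5-.5+140)]);d=d[0]
    for off in(0,):
        P=o+d*((s['tcp_pos']-o)@nrm/(d@nrm));print(c,'tool z',((P-s['tcp_pos'])@M[:,2]*1e3).round(1),'height',P[2].round(3))
"
```

```text
(252, 220) tool z -71.3 height 0.183
(265, 235) tool z -64.3 height 0.172
(497, 165) tool z 68.4 height 0.167
(480, 230) tool z 61.6 height 0.132
(325, 320) tool z -29.7 height 0.111
(420, 310) tool z 27.7 height 0.096
```

Knuckles: about ±45 mm at z 0.135 and ±65 mm only above 0.165, so they clear the arms (±56) and the cheeks. I'll carry on pushing while straightening the block.

Request:
{"method": "step_arm", "body": {
  "commands": [
    [0, -0.0055, 0, -0.033],
    [0, -0.011, 0.0005, -0.066],
    [0, -0.0165, 0.001, -0.1],
    [0, -0.022, 0.002, -0.133],
    [0, -0.0275, 0.003, -0.166],
    [0, -0.033, 0.004, -0.2],
    [0, -0.038, 0.005, -0.232],
    [0, -0.0435, 0.0065, -0.265]
  ]
}}

```text
t: 5.67
tcp_pos: [0.5265, -0.0714, 0.0778]
tool_rot: [0.04, 0.706, -0.043, 0.705]
force: [-1.0, 3.1, 1.5]
finger_gap: 0.229
```

```bash
python3 -c "
from plan import *
for n in('top','scene'): cv2.imwrite('pics/%s7.png'%n,optics.snapshot(n)[:,:,::-1])
st();plan(.2,3,4)
b=cv2.imread('pics/scene7.png')[140:260,200:360]
cv2.imwrite('pics/c7.png',cv2.resize(np.hstack([b]),None,fx=5,fy=5,interpolation=cv2.INTER_CUBIC))"
```

```text
t 5.77 chute xy [-6.5  5.8] z 0.0779 yaw -0.87 F [0.99 0.88 0.16] Fchute [-0.98  0.89] gap 0.22917639366502598
[0.0004, -0.003, 0.0] -0.003
[0.0004, -0.006, 0.0] -0.007
[0.0004, -0.009, 0.0001] -0.01
[0.0005, -0.012, 0.0001] -0.014
end [5.53773991 5.68814711] -0.06917721599940664
```

View pics/c7.png

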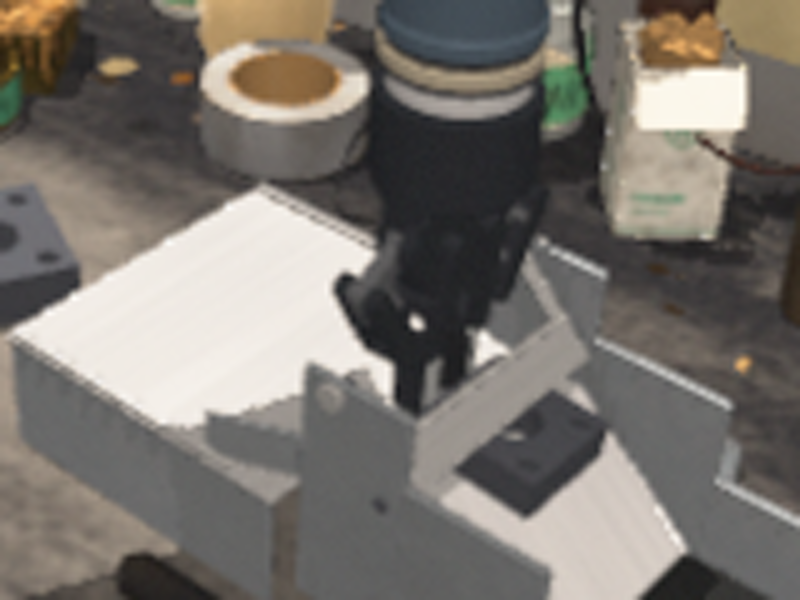

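Most of the block is through the flap and at the sill edge (540,450). I'm pushing about 12 mm more.

Request:
{"method": "step_arm", "body": {
  "commands": [
    [0, -0.004, 0, 0],
    [0, -0.008, 0, 0],
    [0, -0.011, 0, 0],
    [0, -0.013, 0, 0],
    [0, -0.013, 0, 0]
  ]
}}

```text
t: 6.18
tcp_pos: [0.5259, -0.0859, 0.078]
tool_rot: [0.041, 0.705, -0.044, 0.706]
force: [-0.6, 0.6, 0.2]
finger_gap: 0.234
```

```bash
python3 -c "
from plan import *
for n in('top','scene'): cv2.imwrite('pics/%s8.png'%n,optics.snapshot(n)[:,:,::-1])
st()
b=cv2.imread('pics/scene8.png')[160:320,200:410]
cv2.imwrite('pics/c8.png',cv2.resize(np.hstack([b]),None,fx=3.7,fy=3.7,interpolation=cv2.INTER_CUBIC))"
```

```text
t 6.28 chute xy [6.6 5.7] z 0.078 yaw -0.88 F [-0.17  0.57 -0.25] Fchute [-0.55 -0.22] gap 0.2333775107072722
```

View pics/c8.png

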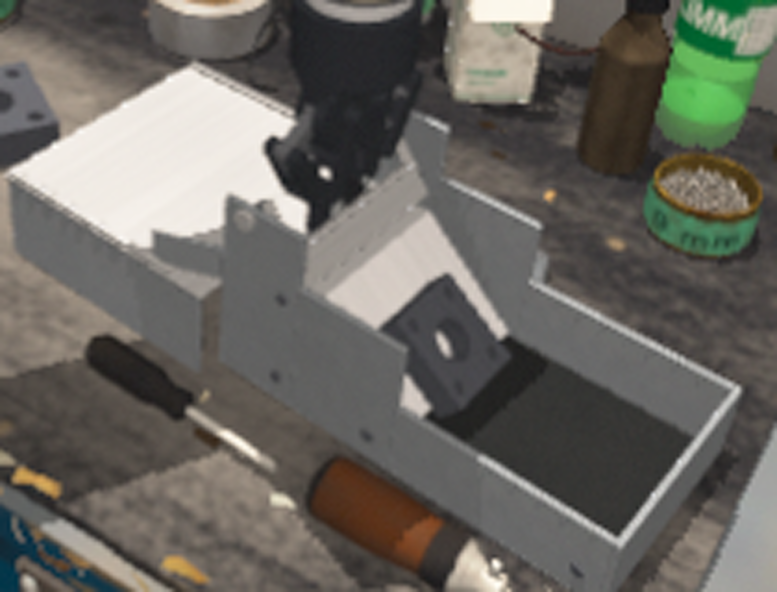

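The block is sliding down into the tray. I'm drawing the fingers straight back.

Request:
{"method": "step_arm", "body": {
  "commands": [
    [0, 0.008, 0, 0],
    [0, 0.018, 0, 0],
    [0, 0.03, 0, 0],
    [0, 0.045, 0, 0],
    [0, 0.06, 0, 0],
    [0, 0.075, 0, 0],
    [0, 0.09, 0, 0],
    [0, 0.1, 0, 0]
  ]
}}

```text
t: 6.95
tcp_pos: [0.5375, 0.0161, 0.0774]
tool_rot: [0.04, 0.706, -0.043, 0.706]
force: [-0.4, -0.1, 0.3]
finger_gap: 0.228
```

Request:
{"method": "step_arm", "body": {
  "commands": [
    [-0.02, 0.02, 0, 0],
    [-0.05, 0.03, 0, 0],
    [-0.08, 0.04, 0, 0],
    [-0.11, 0.06, 0, 0],
    [-0.13, 0.09, 0, 0],
    [-0.14, 0.12, 0, 0],
    [-0.14, 0.15, 0, 0],
    [-0.14, 0.15, 0, 0]
  ]
}}

```text
t: 7.62
tcp_pos: [0.5556, 0.1714, 0.2181]
tool_rot: [0.039, 0.705, -0.041, 0.707]
force: [-0.1, 0.1, 0.1]
finger_gap: 0.235
```

```bash
python3 -c "
from plan import *
for n in('top','scene'): cv2.imwrite('pics/%s9.png'%n,optics.snapshot(n)[:,:,::-1])
st()
b=cv2.imread('pics/scene9.png')[160:320,200:410];a=cv2.imread('pics/top9.png')[140:300,220:430]
cv2.imwrite('pics/c9.png',cv2.resize(b,None,fx=3.7,fy=3.7,interpolation=cv2.INTER_CUBIC))
cv2.imwrite('pics/c9t.png',cv2.resize(a,None,fx=3.7,fy=3.7,interpolation=cv2.INTER_CUBIC))"
```

```text
t 7.72 chute xy [-248.1    7.6] z 0.2166 yaw -0.57 F [0.41 1.14 0.46] Fchute [-1.18  0.29] gap 0.23320697118056205
```

View pics/c9.png

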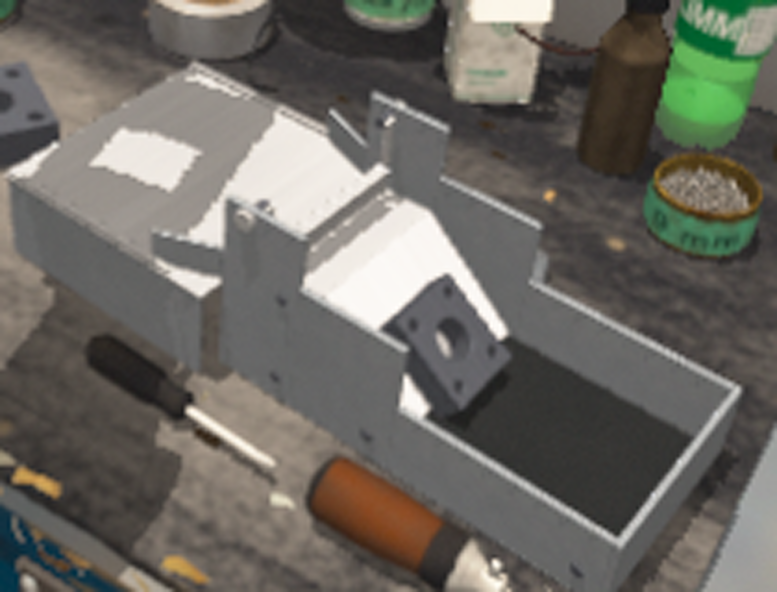

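View pics/c9t.png

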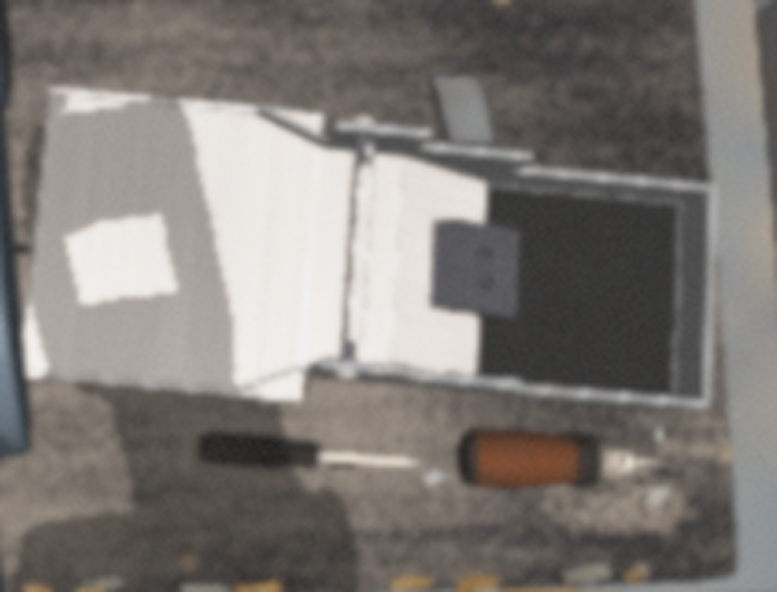

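```bash
python3 -c "
from nav import *
def t(c): return ((c[0]+.5)/3.7-.5+220,(c[1]+.5)/3.7-.5+140)
def s(c): return ((c[0]+.5)/3.7-.5+200,(c[1]+.5)/3.7-.5+160)
def tri(a,b):
    o1,d1=ray('top',[t(a)]);o2,d2=ray('scene',[s(b)]);d1=d1[0];d2=d2[0]
    k=np.linalg.lstsq(np.c_[d1,-d2],o2-o1,rcond=None)[0];P=o1+d1*k[0];Q=o2+d2*k[1];return (P+Q)/2,np.linalg.norm(P-Q)
for a,b in [((437,222),(446,277)),((519,229),(510,352)),((514,317),(444,414)),((432,305),(388,325))]:
    P,e=tri(a,b);print(w2c(P).round(1),(P[2]*1e3).round(1),'miss',(e*1e3).round(1))
import glob
for n in('scene',):
    a=cv2.imread('pics/scene8.png')[230:280,300:345].astype(int);b=cv2.imread('pics/scene9.png')[230:280,300:345].astype(int);i=optics.snapshot('scene')[:,:,::-1][230:280,300:345].astype(int)
    print(abs(a-b).mean(),abs(i-b).mean())
"
```

```text
[68.6 34.2] 56.2 miss 7.0
[127.1  34.7] 29.8 miss 5.0
[124.9 -28.6] 23.6 miss 13.4
[ 66.9 -23.1] 53.9 miss 2.0
20.019703703703705 0.7632592592592593
```

The block leans on the slide at rest, with its front edge on the tray floor. Its middle may still be short of the tray (x < 110), so I'll check that geometry against the views.

```bash
python3 -c "
from nav import *
def t(c): return ((c[0]+.5)/3.7-.5+220,(c[1]+.5)/3.7-.5+140)
def s(c): return ((c[0]+.5)/3.7-.5+200,(c[1]+.5)/3.7-.5+160)
for x,y,z,a,b in [(78,34,66,(437,222),(446,277)),(127,34,22,(519,229),(510,352)),(127,-26,22,(514,317),(444,414)),(78,-26,66,(432,305),(388,325))]:
    P=np.r_[c2w((x,y)),z/1e3];print('top',proj('top',P)[0].round(1),np.round(t(a),1),'scene',proj('scene',P)[0].round(1),np.round(s(b),1), 'top at z',w2c(onz('top',[t(a)],z/1e3)[0]).round(1))
# known slide-foot line check: tray/slide boundary in top crop (487,185),(478,375)
print([w2c(onz('top',[t(c)],.006)[0]).round(1) for c in((487,185),(478,375))])
i=optics.snapshot('scene')[:,:,::-1][225:290,290:350];cv2.imwrite('pics/c10.png',cv2.resize(i,None,fx=9,fy=9,interpolation=cv2.INTER_CUBIC))
i=optics.snapshot('top')[:,:,::-1][190:240,325:375];cv2.imwrite('pics/c10t.png',cv2.resize(i,None,fx=9,fy=9,interpolation=cv2.INTER_CUBIC))
"
```

```text
top [343.6 198.7] [337.7 199.6] scene [322.5 233.5] [320.2 234.5] top at z [63.7 30.3]
top [358.2 202.8] [359.9 201.5] scene [337.9 257.1] [337.5 254.8] top at z [131.3  37.6]
top [357.1 226. ] [358.6 225.3] scene [323.9 271.3] [319.6 271.5] top at z [130.6 -23.9]
top [342.3 223. ] [336.4 222.1] scene [307.9 246.6] [304.5 247.5] top at z [ 63.5 -25. ]
[array([111.3,  69.7]), array([111.7, -64.8])]
```

View pics/c10.png

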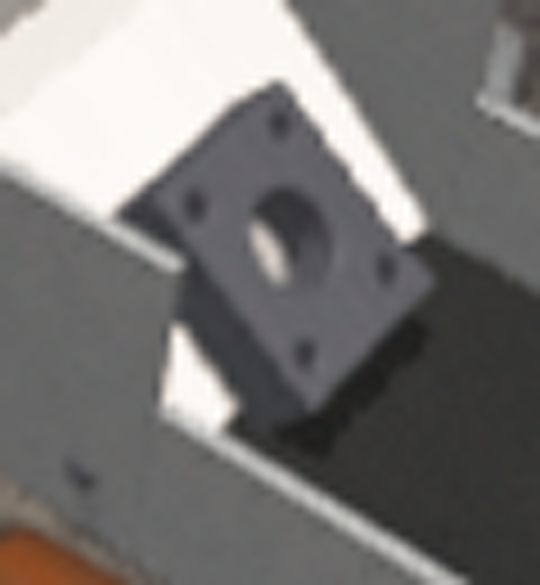

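View pics/c10t.png

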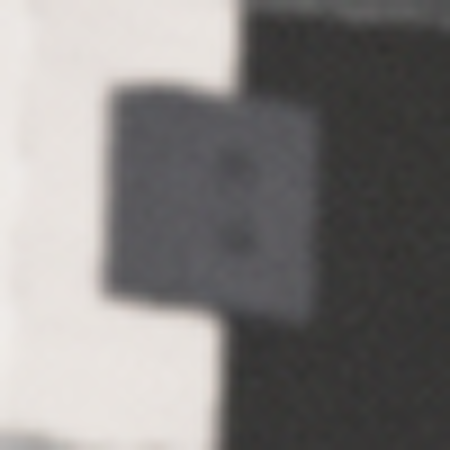

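Model and views agree: the block lies at 42° on the slide, bottom rear edge near x 63 and top rear edge near (78, z 66). Its middle is about x 90, so it isn't properly in the tray yet. I'll go over the flap from above without touching it and nudge the block's rear edge down with the fingertips.

```bash
python3 -c "
from nav import *
st();go(73,4,.215,-0.6)"
```

```text
t 7.87 chute xy [-245.8    7.9] z 0.2161 yaw -0.79 F [-0.4   0.06  0.19] Fchute [-0.02 -0.41] gap 0.23166095501728584
shift [ 0.0029 -0.3189  0.0005] turn -0.0034
```

Request:
{"method": "step_arm", "body": {
  "commands": [
    [0, -0.04, 0, 0],
    [0, -0.08, 0, 0],
    [0, -0.12, 0, 0],
    [0, -0.16, 0, 0],
    [0, -0.2, 0, 0],
    [0, -0.24, 0, 0],
    [0, -0.28, 0, 0],
    [0, -0.31, 0, 0]
  ]
}}

```text
t: 8.53
tcp_pos: [0.5166, -0.1468, 0.2176]
tool_rot: [0.041, 0.706, -0.045, 0.705]
force: [0.6, -0.2, 0.3]
finger_gap: 0.234
```

Request:
{"method": "step_arm", "body": {
  "commands": [
    [0, 0, 0, 0],
    [0, 0, 0, 0]
  ]
}}

```text
t: 8.7
tcp_pos: [0.5156, -0.1497, 0.2172]
tool_rot: [0.043, 0.707, -0.047, 0.705]
force: [-0.7, -0.2, -0.4]
finger_gap: 0.237
```

```bash
python3 -c "
from nav import *
st();go(74,4,.1,0);go(74,4,.072,0)"
```

```text
t 8.7 chute xy [71.3  2.1] z 0.2172 yaw -1.34 F [-0.7  -0.17 -0.36] Fchute [ 0.24 -0.67] gap 0.23651665346850323
shift [ 0.1172 -0.0019  0.0022] turn -0.0234
shift [ 0.1452 -0.0017  0.0023] turn -0.0234
```

Request:
{"method": "step_arm", "body": {
  "commands": [
    [0.03, -0.002, 0.002, -0.01],
    [0.06, -0.002, 0.002, -0.02],
    [0.09, -0.002, 0.002, -0.023],
    [0.11, -0.002, 0.002, -0.023],
    [0.125, -0.002, 0.002, -0.023],
    [0.135, -0.002, 0.002, -0.023],
    [0.14, -0.002, 0.002, -0.023],
    [0.14, -0.002, 0.002, -0.023]
  ]
}}

```text
t: 9.37
tcp_pos: [0.5164, -0.1518, 0.0764]
tool_rot: [0.035, 0.708, -0.039, 0.705]
force: [0.7, 0.8, 0.1]
finger_gap: 0.236
```

```bash
cat > pic.py <<'E'
from nav import *
import sys
k=sys.argv[1]
for n in('top','scene'): cv2.imwrite(f'pics/{n}{k}.png',optics.snapshot(n)[:,:,::-1])
st()
b=cv2.imread(f'pics/scene{k}.png')[170:320,240:410];cv2.imwrite(f'pics/c{k}.png',cv2.resize(b,None,fx=3.9,fy=3.9,interpolation=cv2.INTER_CUBIC))
b=cv2.imread(f'pics/top{k}.png')[140:290,260:430];cv2.imwrite(f'pics/c{k}t.png',cv2.resize(b,None,fx=3.9,fy=3.9,interpolation=cv2.INTER_CUBIC))
E
python3 pic.py 11
```

```text
t 9.47 chute xy [74.   4.2] z 0.0778 yaw 0.0 F [-0.59 -0.48  1.01] Fchute [ 0.54 -0.54] gap 0.23669590898507073
```

View pics/c11.png

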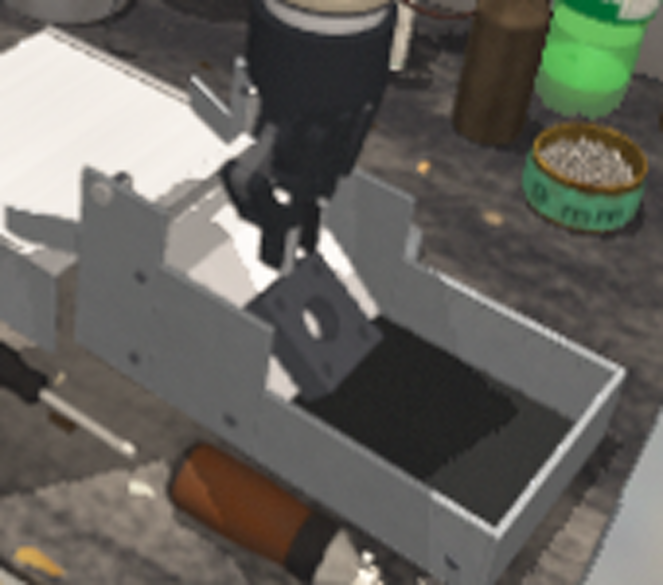

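The fingertips (290,255) stand over the block's rear edge, clear of the flap and cheeks. I'm pressing gently along the slope.

Request:
{"method": "step_arm", "body": {
  "commands": [
    [0.004, 0, 0, 0],
    [0.008, 0, 0, 0],
    [0.011, -0.001, 0, 0],
    [0.014, -0.003, 0, 0],
    [0.017, -0.005, 0, 0],
    [0.02, -0.0075, 0, 0],
    [0.023, -0.01, 0, 0],
    [0.026, -0.0125, 0, 0]
  ]
}}

```text
t: 10.13
tcp_pos: [0.5168, -0.1658, 0.0525]
tool_rot: [0.034, 0.706, -0.04, 0.706]
force: [0.3, -0.2, 3.9]
finger_gap: 0.234
```

```bash
python3 pic.py 12
```

```text
t 10.23 chute xy [87.7  4.9] z 0.052 yaw -0.03 F [ 0.12 -1.96  1.49] Fchute [1.94 0.32] gap 0.23847448654472306
```

View pics/c12.png

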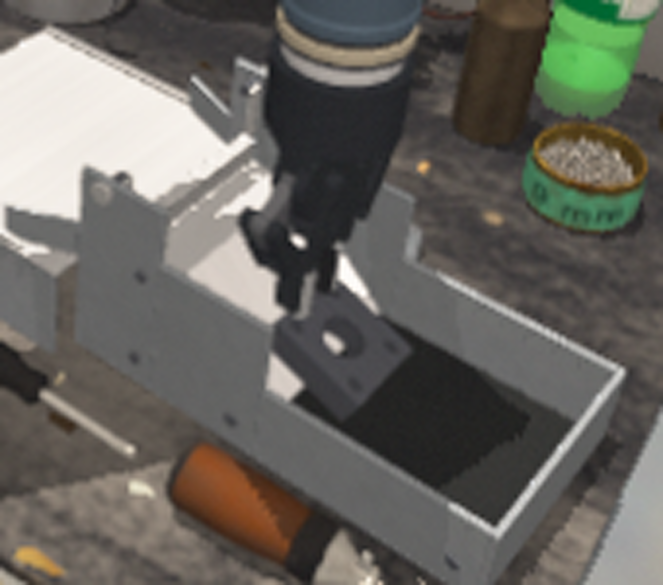

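The block moves down and flattens with only a few newtons. I'll keep following.

Request:
{"method": "step_arm", "body": {
  "commands": [
    [0.003, -0.0028, 0, 0],
    [0.006, -0.0055, 0, 0],
    [0.009, -0.008, 0, 0],
    [0.012, -0.011, 0, 0],
    [0.015, -0.0135, 0, 0],
    [0.018, -0.0165, 0, 0],
    [0.0205, -0.019, 0, 0],
    [0.022, -0.021, 0, 0]
  ]
}}

```text
t: 10.9
tcp_pos: [0.514, -0.1874, 0.0295]
tool_rot: [0.035, 0.707, -0.04, 0.706]
force: [0.3, 0.4, 0.1]
finger_gap: 0.238
```

```bash
python3 pic.py 13
```

```text
t 11.0 chute xy [109.2   4.6] z 0.0296 yaw -0.05 F [-0.14 -0.24 -0.35] Fchute [ 0.25 -0.11] gap 0.23576102804710172
```

View pics/c13.png

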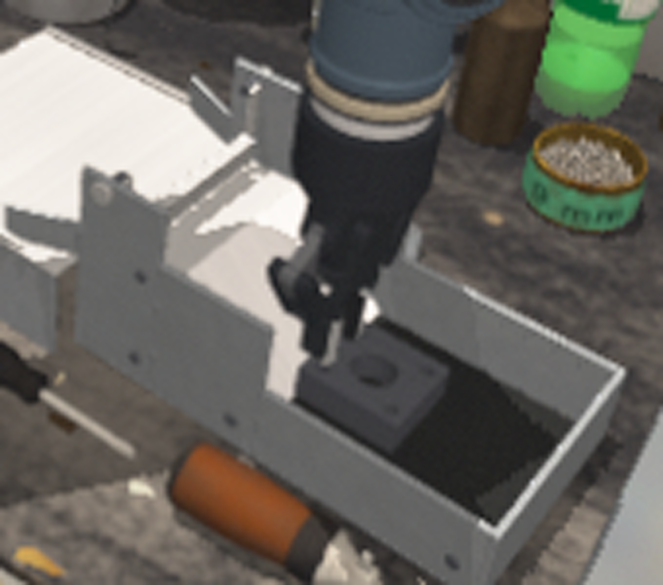

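The block lies flat in the tray. I'm raising straight up, then moving back clear of the chute.

Request:
{"method": "step_arm", "body": {
  "commands": [
    [-0.02, 0, 0, 0],
    [-0.05, 0, 0, 0],
    [-0.08, 0, 0, 0],
    [-0.11, 0, 0, 0],
    [-0.14, 0, 0, 0],
    [-0.17, 0, 0, 0],
    [-0.19, 0, 0, 0],
    [-0.19, 0, 0, 0]
  ]
}}

```text
t: 11.67
tcp_pos: [0.5169, -0.1875, 0.2246]
tool_rot: [0.033, 0.703, -0.041, 0.709]
force: [-0.0, 0.1, -0.1]
finger_gap: 0.235
```

Request:
{"method": "step_arm", "body": {
  "commands": [
    [0, 0.04, 0, 0],
    [0, 0.08, 0, 0],
    [0, 0.12, 0, 0],
    [0, 0.16, 0, 0],
    [0, 0.2, 0, 0],
    [0, 0.24, 0, 0],
    [0, 0.28, 0, 0],
    [0, 0.32, 0, 0]
  ]
}}

```text
t: 12.33
tcp_pos: [0.5496, 0.1327, 0.2198]
tool_rot: [0.033, 0.704, -0.042, 0.708]
force: [0.9, 0.3, -0.1]
finger_gap: 0.233
```

Request:
{"method": "step_arm", "body": {
  "commands": [
    [0, 0.03, 0, 0],
    [0, 0.05, 0, 0],
    [0, 0.05, 0, 0],
    [0, 0.05, 0, 0],
    [0, 0.05, 0, 0],
    [0, 0.05, 0, 0]
  ]
}}

```text
t: 12.83
tcp_pos: [0.5546, 0.1812, 0.2188]
tool_rot: [0.033, 0.704, -0.042, 0.708]
force: [-0.2, 0.5, 0.3]
finger_gap: 0.234
```

```bash
python3 pic.py 14
python3 - <<'E'
from nav import *
a=cv2.imread('pics/c14.png')
def t(c): return ((c[0]+.5)/3.9-.5+260,(c[1]+.5)/3.9-.5+140)
E
```

```text
t 12.93 chute xy [-261.7    6.7] z 0.2191 yaw -0.13 F [0.69 0.4  0.64] Fchute [-0.47  0.64] gap 0.23906534362382628
```

View pics/c14.png

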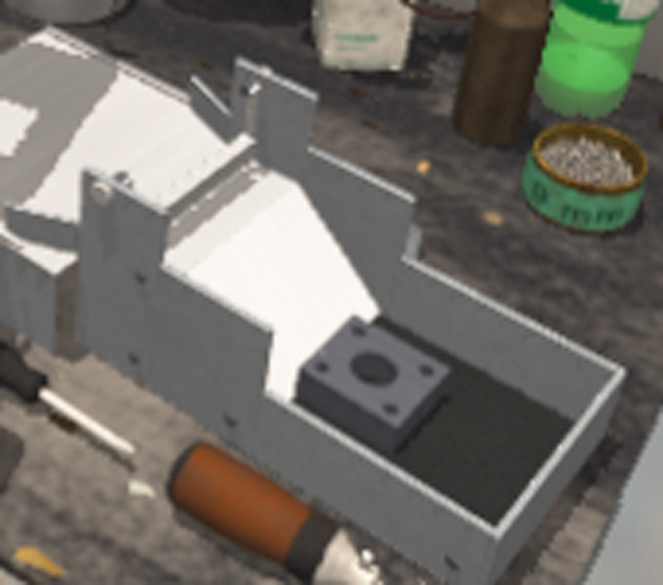

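View pics/c14t.png

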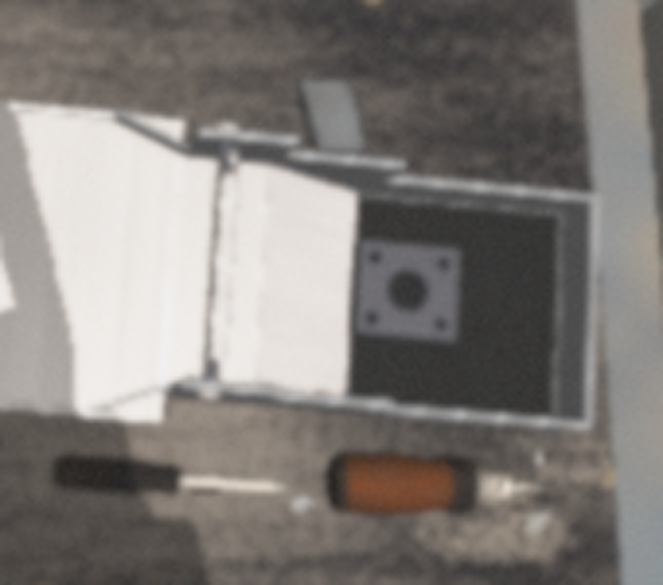

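The block lies flat in the tray (top view 410,292), the flap hangs shut, and the bystanders look unmoved. I'm comparing with the first pictures and then handing in.

Run:
```python
from nav import *
a=cv2.imread('pics/scene0.png');b=cv2.imread('pics/scene14.png')
# flap strip & bystanders: phase-correlation shift vs first picture
for n,k,(x,y,w,h) in (('flap','scene',(275,205,35,35)),('screwdriver+awl','top',(268,250,140,30)),('whetstone','top',(330,155,30,30))):
    A,B=[cv2.cvtColor(cv2.imread(f'pics/{k}{i}.png'),cv2.COLOR_BGR2GRAY)[y:y+h,x:x+w].astype(np.float32) for i in('0','14')]
    print(n,cv2.phaseCorrelate(A,B),abs(A-B).mean())
c=[((410+.5)/3.9-.5+260,(292+.5)/3.9-.5+140)];print('block',w2c(onz('top',c,.028)[0]).round(1)); print(manip.sign_off())
```

```text
flap ((0.014402884632101376, -0.0317448895152701), 1.0025951067606609) 6.2065306
screwdriver+awl ((-0.06134512685555649, 0.10142477848183873), 0.8999853469707347) 11.99381
whetstone ((0.018868808798035985, 0.008691274639529567), 1.0045426331626044) 7.2566667
block [143.7   4.4]
the job is handed in; nothing more can be done
None
```

The bearing block is in the tray, the flap hangs shut, and the job was handed in at about 13 s of the 45 s allowed.

- **Push:** I chose the smaller dark block on the feed table. With the fingertips I straightened it, pushed it under the flap and over the sill, and drew the fingers back so that the flap swung shut. Pushing forces stayed at about 4 N or less at each reading, and the block was never pinched or lifted.
- **Extra step:** The block first stopped leaning on the foot of the slide, with its middle at about x 90, short of the tray. I reached over the shut flap from above, without touching it, and pressed the block's rear edge down with the fingertips until it lay flat. I then withdrew upwards and back. This nudge came after the flap had first closed, so it departs slightly from the order you asked for.
- **Last checks:** The block lies flat in the tray at about chute x 144, y 4. The flap, screwdriver, awl and whetstone show a shift of 0.1 px or less against the first pictures. The gripper is clear behind the feed table and touches nothing. No check failed in the end.

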